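# Find the soft foot of the jig plate and shim it

## Task

One corner of the aluminium jig plate rocks because the rubber pad under it has gone soft: press down firmly on the corners to find the one that gives, then press that corner's shim in until it is fully home, with its upturned tab flat against the plate. Then press down on that corner again to check that it now stands solid. Work with the fingertips only, lift nothing, and leave the other three shims, the plate and everything lying about where they are.

Things in the scene. Friction and masses are not known exactly. Their poses are not given: they have to be found in the camera images.
- jig_plate: Loose 1.3 kg aluminium jig plate, 196 (x) x 150 (y) x 12 mm, on four feet; origin at the centre of its underside, 35 mm above the bench. Flat lugs (48 x 62 mm, as thick) stick out of its left and right sides, one over each foot. x points away from the robot, y left; plate and feet are turned together, 0.2 to 0.5 rad to the right. On it: dark wooden L-fence 22 mm high, small round hold-down, loose blank.
- corner_a (a point): Press point of corner a: on top of a plate lug, right above the rubber pad of foot a, 47 mm above the bench, 26 mm behind the lug's near edge, 22 mm before its far edge. Axes as the plate's. Which corner of the plate is a, b, c or d differs from start to start; shim and foot of a letter belong together.
- shim_a: Shim of foot a, brass. Origin: middle of the near face (to push on) of its upturned tab, 43 mm above the bench; tab 40 (y) x 4 (x) mm, 30 to 56 mm above the bench. Starts 23 to 28 mm drawn out; home (at its stop, tab flat against the lug's near edge) the origin is 30.5 mm before corner_a along x. The shim lies before the lug on the foot's top (30 mm above the bench) and slides straight along the plate's +x with about 2 N.
- corner_b (a point): Press point of corner b: on top of a plate lug, right above the rubber pad of foot b, 47 mm above the bench, 26 mm behind the lug's near edge, 22 mm before its far edge. Axes as the plate's. Three of the four pads are hard, one (any of them; they look alike) has gone soft.
- shim_b: Shim of foot b, brass. Origin: middle of the near face (to push on) of its upturned tab, 43 mm above the bench; tab 40 (y) x 4 (x) mm, 30 to 56 mm above the bench. Starts 23 to 28 mm drawn out; home (at its stop, tab flat against the lug's near edge) the origin is 30.5 mm before corner_b along x. The shim is 4.5 mm thick, slotted to clear the pad, and goes into the 5 mm gap between foot and lug.
- corner_c (a point): Press point of corner c: on top of a plate lug, right above the rubber pad of foot c, 47 mm above the bench, 26 mm behind the lug's near edge, 22 mm before its far edge. Axes as the plate's. A soft pad starts to give at 2 N and is 4.5 mm down at 5 N, the plate rocking over the two neighbour corners; let go, it springs back level.
- shim_c: Shim of foot c, brass. Origin: middle of the near face (to push on) of its upturned tab, 43 mm above the bench; tab 40 (y) x 4 (x) mm, 30 to 56 mm above the bench. Starts 23 to 28 mm drawn out; home (at its stop, tab flat against the lug's near edge) the origin is 30.5 mm before corner_c along x. Before a far foot's tab 47 mm are free up to the near corner's lug.
- corner_d (a point): Press point of corner d: on top of a plate lug, right above the rubber pad of foot d, 47 mm above the bench, 26 mm behind the lug's near edge, 22 mm before its far edge. Axes as the plate's. Corners on hard pads do not go down when pressed.
- shim_d: Shim of foot d, brass. Origin: middle of the near face (to push on) of its upturned tab, 43 mm above the bench; tab 40 (y) x 4 (x) mm, 30 to 56 mm above the bench. Starts 23 to 28 mm drawn out; home (at its stop, tab flat against the lug's near edge) the origin is 30.5 mm before corner_d along x. Push it at 36 to 56 mm above the bench; the foot's top lies below that.
- blank: Loose rounded light wooden board, 75 x 100 x 22 mm, lying on the plate against the fence; origin at the centre of its underside. Leave it.
- wax_tin: Round red tin, 69 mm across, 36 mm high, on the bench to the left of the jig; origin at the centre of its underside. Leave it.
- sanding_block: Brown sanding block, 64 x 115 x 36 mm, on the bench at the right; origin at the centre of its underside. Leave it.
- driver: Screwdriver with an orange handle, 217 mm long, 29 mm thick, on the bench to the left of the jig; origin under its middle. Leave it.
Mind the look-alikes: they are no part of the job. Leave any turquoise look-alike of the part that bears corner_c alone.

How it is judged:
On the way, in this order (a step that is already met when the one before it is completed fails the run):
1. the corner that gives has been pressed down so that the plate rocks (angle between jig_plate's own z axis and vertical above 0.015 rad and contact force between the fingers and jig_plate above 1.5 N), for 0.1 s.
2. that corner's shim is fully home ((x of shim_a in the frame of corner_a above -0.033 m or x of shim_b in the frame of corner_b above -0.033 m or x of shim_c in the frame of corner_c above -0.033 m or x of shim_d in the frame of corner_d above -0.033 m)), for 0.2 s.
3. that corner has been pressed down again, with at least 4 N, and stands solid on its shim (only the soft corner can come to rest on its shim: the others stand on their pads) (((x of shim_a in the frame of corner_a above -0.033 m and contact force between the fingers and jig_plate above 4 N and contact force between shim_a and jig_plate above 1 N and angle between jig_plate's own z axis and vertical below 0.012 rad) or (x of shim_b in the frame of corner_b above -0.033 m and contact force between the fingers and jig_plate above 4 N and contact force between shim_b and jig_plate above 1 N and angle between jig_plate's own z axis and vertical below 0.012 rad) or (x of shim_c in the frame of corner_c above -0.033 m and contact force between the fingers and jig_plate above 4 N and contact force between shim_c and jig_plate above 1 N and angle between jig_plate's own z axis and vertical below 0.012 rad) or (x of shim_d in the frame of corner_d above -0.033 m and contact force between the fingers and jig_plate above 4 N and contact force between shim_d and jig_plate above 1 N and angle between jig_plate's own z axis and vertical below 0.012 rad))), for 0.1 s.
At the end, for the whole second after the job is handed in: The soft corner's shim is home (within 2.5 mm), the other three shims are still drawn out (less than 10 mm in), the plate lies level (within 0.012 rad) and within 10 mm of where it was; blank within 20 mm, tin, screwdriver and sanding block within 30 mm of where they were (((x of shim_a in the frame of corner_a above -0.033 m and x of shim_b in the frame of corner_b below -0.0485 m and x of shim_c in the frame of corner_c below -0.0485 m and x of shim_d in the frame of corner_d below -0.0485 m) or (x of shim_b in the frame of corner_b above -0.033 m and x of shim_a in the frame of corner_a below -0.0485 m and x of shim_c in the frame of corner_c below -0.0485 m and x of shim_d in the frame of corner_d below -0.0485 m) or (x of shim_c in the frame of corner_c above -0.033 m and x of shim_a in the frame of corner_a below -0.0485 m and x of shim_b in the frame of corner_b below -0.0485 m and x of shim_d in the frame of corner_d below -0.0485 m) or (x of shim_d in the frame of corner_d above -0.033 m and x of shim_a in the frame of corner_a below -0.0485 m and x of shim_b in the frame of corner_b below -0.0485 m and x of shim_c in the frame of corner_c below -0.0485 m)) and angle between jig_plate's own z axis and vertical below 0.012 rad and distance of jig_plate from where it was at the start of the episode below 0.01 m and distance of blank from where it was at the start of the episode below 0.02 m and distance of each of wax_tin, driver, sanding_block from where it was at the start of the episode below 0.03 m); the robot touches nothing.
It fails at once if two shims are pushed in (beyond 10 mm) ((not (x of shim_a in the frame of corner_a below -0.0485 m) and not (x of shim_b in the frame of corner_b below -0.0485 m)) or (not (x of shim_a in the frame of corner_a below -0.0485 m) and not (x of shim_c in the frame of corner_c below -0.0485 m)) or (not (x of shim_a in the frame of corner_a below -0.0485 m) and not (x of shim_d in the frame of corner_d below -0.0485 m)) or (not (x of shim_b in the frame of corner_b below -0.0485 m) and not (x of shim_c in the frame of corner_c below -0.0485 m)) or (not (x of shim_b in the frame of corner_b below -0.0485 m) and not (x of shim_d in the frame of corner_d below -0.0485 m)) or (not (x of shim_c in the frame of corner_c below -0.0485 m) and not (x of shim_d in the frame of corner_d below -0.0485 m))).
It fails at once if the plate is lifted (10 mm) or shoved out of place (15 mm) (height (world z) of jig_plate above 0.045 m or distance of jig_plate from where it was at the start of the episode above 0.015 m).
It fails at once if the blank, the tin, the screwdriver or the sanding block is lifted or shoved (blank 20 mm, others 30 mm) (distance of blank from where it was at the start of the episode above 0.02 m or distance of any of wax_tin, driver, sanding_block from where it was at the start of the episode above 0.03 m).
It also fails if it takes over 64 s, if anything falls off the work surface, if the arm or the gripper's body presses on something with over 40 N, if the wrist force passes 120 N, or if a joint passes its speed limit or range.

## Robot

A 6-joint arm with a two-finger parallel gripper is mounted at the origin on a cart in front of the work surface, level with it; the furniture and walls round the work are solid. World frame = base frame: x ahead of the robot, y to its left, z up, the work surface at z = 0. Lengths are in m, angles in rad, forces in N, time in s.
With the tool pointing down it reaches from about 0.35 to 0.725 m from the base axis. Payload 4.3 kg.
Tool frame: the origin (TCP) lies at the very end of the fingers, on their centre line; the grasp point (between the pads) lies 19 mm behind it; z points along the fingers, y is the direction in which the jaws open and shut (so a half turn about z gives the same grasp; the last joint's range is limited). The gripper opens to 85 mm and grips with 20 to 120 N. Pads are 22 mm wide; open, the fingers measure 114 mm over their backs; the gripper's body (76 mm by 85 mm) begins 54 mm behind the grasp point. The pads swing forward as they close: fully open they stand 13 mm farther back than shut.
Start: joints at [-1.279, 0.377, 0.081, 1.274, 0, 1.46], TCP at [0.225, -0.529, 0.231] pointing down, gripper open.
Joint ranges: [-2.72, 2.72], [-0.84, 1.66], [-1.02, 1.22], [-1.77, 2.12], [-1.37, 1.28], [-3.14, 3.14]. Speed limits (rad/s): [2.57, 2.57, 3.14, 3.14, 3.14, 3.14].

## Interface

Orientations are given as a unit quaternion [w, x, y, z].
In Python, from plant import status, imaging, workorder gives the robot as it stands. The module is installed in compiled form; this text tells all that it offers.
- The arm moves only by the tool drive_tool, never from a script. Its argument "rows" is a list of rows, each a list of 3 entries, a list of its own where there are three numbers: the gripper's target within -1 to 1 (fully open at 1, half-way at 0, shut at -1), then the shift along the tool's x, y, z in cm, then the turn, a rotation vector about the tool's x, y, z in degrees. A call has exactly 8 rows; each row is the pose to reach, as a shift and turn from the pose commanded when the call began, along the tool's axes at that moment; what a row does not reach only later rows make up. A row lasts 1/8 s, in which the tool goes at most 62.5 mm and 10.7 degrees, less where a joint would pass 70% of its speed; a pose out of reach is approached as far as the arm can. A call with a gripper value outside its range is refused whole. The fingers move at their own pace and stop on an object; "grip_force" is the grip in N (left out, the last holds). Time passes only in rows, so rows that repeat a pose let the fingers close, or fill a call up. It gives the time, the measured TCP pose, the force and the opening at its end, in the units of the state.
- status.state(): the state, without advancing time (a new reading comes with each control period).
- imaging.snapshot(name): name is "scene" or "top" or "wrist"; returns a dict with "image" (420x560x3 uint8, blue, green, red), "intrinsics" (3x3 intrinsics, pixels), "origin" and "orientation" of the camera in the world; the wrist camera has in their place "tool_from_camera" (4x4, takes a point from camera to tool coordinates, whose origin is the TCP and whose axes are the flange's). Camera axes: x right, y down, z forward; pixel columns grow to the right and rows downward; lengths in m; the calibration is good to about 2 mm. A picture is of the moment at which its call begins: read the wrist's pose just before it. There is no depth.
- workorder.sign_off(): hands the job in, once; it reports no verdict.
The state is a dict: "clock": time; "qpos": joint angles; "qd": joint speeds; "effort": joint torques, N m; "eef_pos": TCP position; "tool_rot": TCP orientation; "contact_force": force on the tool from outside, world axes, zero at the start; "ft_torque": the same for the moment, N m; "finger_gap": finger opening in m.
Only numpy, scipy, OpenCV 4.12 (cv2) and the standard library are available. Lean on these libraries where they do the work, as an engineer would, in place of code of your own. Each camera call takes 0.05 s, during which the arm holds its last target.

## Working session

There is one attempt and no reset: what is moved stays moved. The work goes in short steps, Python scripts to look and compute and a tool call to move; the robot and the scene stay as the last step left them, time stands still between calls to the robot, and variables do not carry over. Pictures are saved under pics/ and viewed, and the job is handed in when it is done.

Besides the shell and the picture viewer there is one more tool, called after "Request:" in YAML: its name, and indented under it one key for each argument. drive_tool: Moves the arm, as the interface text tells. Its arguments: {"type":"object","properties":{"rows":{"type":"array"},"grip_force":{"type":"number"}},"required":["rows"]}

```bash
mkdir -p pics; cat > h.py <<'E'
import numpy as np, cv2
from scipy.spatial.transform import Rotation as R
from plant import status, imaging, workorder
def rot(q): return R.from_quat([q[1],q[2],q[3],q[0]])
def K(): return None
def ray(s,uv):
    K=np.array(s['intrinsics']); 
    d=np.linalg.inv(K)@np.array([uv[0],uv[1],1.0])
    return np.array(s['origin']), rot(s['orientation']).apply(d)
def onz(s,uv,z):
    o,d=ray(s,uv); return o+d*(z-o[2])/d[2]
def proj(s,p):
    c=rot(s['orientation']).inv().apply(np.array(p)-np.array(s['origin'])); u=np.array(s['intrinsics'])@c
    return u[:2]/u[2]
E
python3 - <<'E'
from h import *
s=status.state();print(s)
import pickle
for n in ['scene','top']:
    d=imaging.snapshot(n); cv2.imwrite(f'pics/{n}0.png',d['image']); pickle.dump(d,open(n+'0.pkl','wb'))
    print(n,d['origin'],d['orientation'],d['intrinsics'])
E
```

```text
{'clock': 0.0, 'qpos': array([-1.27929132e+00,  3.78116184e-01,  7.96259575e-02,  1.27438175e+00,
       -2.14329449e-06,  1.46049709e+00]), 'qd': array([-0.00155313,  0.00187785,  0.00017116, -0.00013517, -0.00017423,
       -0.00071761]), 'effort': array([-3.24933617e-04, -4.63608313e+01,  2.69872963e+01,  2.08844128e-02,
       -2.85972774e-04, -2.97890097e-06]), 'eef_pos': array([ 0.22468812, -0.52857647,  0.23033056]), 'tool_rot': array([-1.03347215e-03,  9.79886427e-01,  1.99553282e-01, -9.49686795e-05]), 'contact_force': array([ 0.32779263,  0.29564833, -0.72700185]), 'ft_torque': array([-0.02541072,  0.01146752, -0.01908276]), 'finger_gap': 0.08543689036864063}
scene [-0.32649728  0.54630052  0.63911296] [ 0.2254152  -0.37970369  0.76517697 -0.46852674] [[415.42478709   0.         274.88191001]
 [  0.         415.42478709 204.24627314]
 [  0.           0.           1.        ]]
top [ 0.44635803 -0.12858758  1.247766  ] [ 0.03016467 -0.69996617  0.71336136 -0.01590657] [[476.94912574   0.         278.11951125]
 [  0.         476.94912574 213.16606016]
 [  0.           0.           1.        ]]
```

View pics/scene0.png

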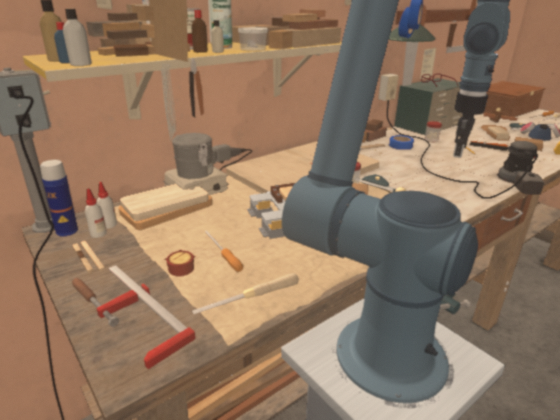

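View pics/top0.png

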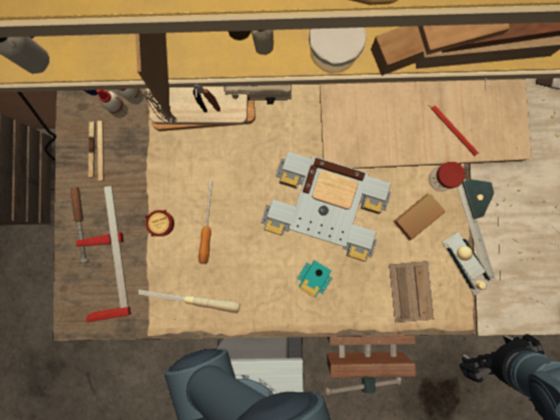

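```bash
python3 -c "
import cv2
i=cv2.imread('pics/top0.png');print(i.shape)
c=i[130:290,180:380];cv2.imwrite('pics/top0c.png',cv2.resize(c,None,fx=4,fy=4,interpolation=cv2.INTER_CUBIC)[:600])
cv2.imwrite('pics/top0c.png',cv2.resize(c,(750,600),interpolation=cv2.INTER_CUBIC))"
```

```text
(420, 560, 3)
```

View pics/top0c.png

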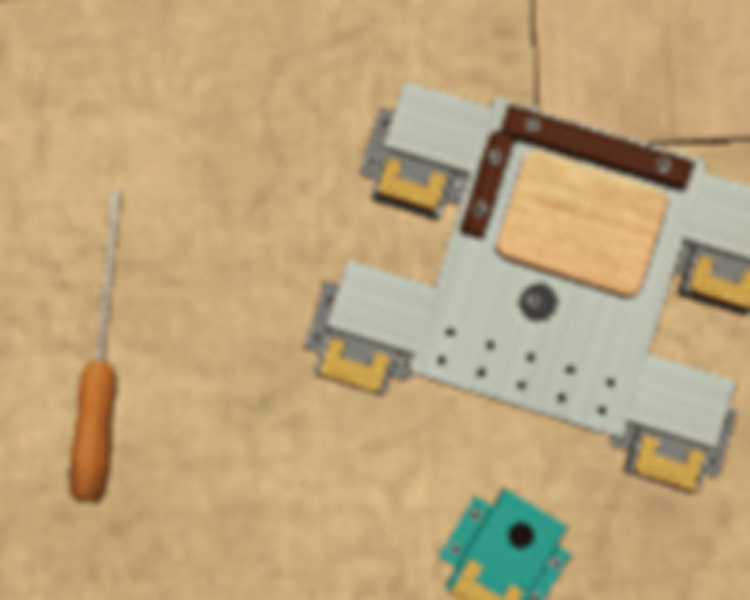

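The top picture shows the grey jig plate around (323,208), with a lug and brass shim at each of four corners: (295,165), (280,218), (372,190) and (352,238). The turquoise look-alike at (315,277) is a separate piece on the bench and I will leave it alone. I'll enlarge the crop to measure.

```bash
python3 -c "
import cv2
i=cv2.imread('pics/top0.png')
c=i[145:265,255:400];c=cv2.resize(c,(798,660),interpolation=cv2.INTER_CUBIC)[:600]
for k in range(0,145,10):
  x=int(k*5.5);cv2.line(c,(x,0),(x,8),(0,0,255),1);cv2.putText(c,str(255+k),(x,20),0,.4,(0,0,255),1)
for k in range(0,110,10):
  y=int(k*5.5);cv2.line(c,(0,y),(8,y),(0,0,255),1);cv2.putText(c,str(145+k),(10,y+4),0,.4,(0,0,255),1)
cv2.imwrite('pics/top0d.png',c)"
```

```text
(no output)
```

View pics/top0d.png

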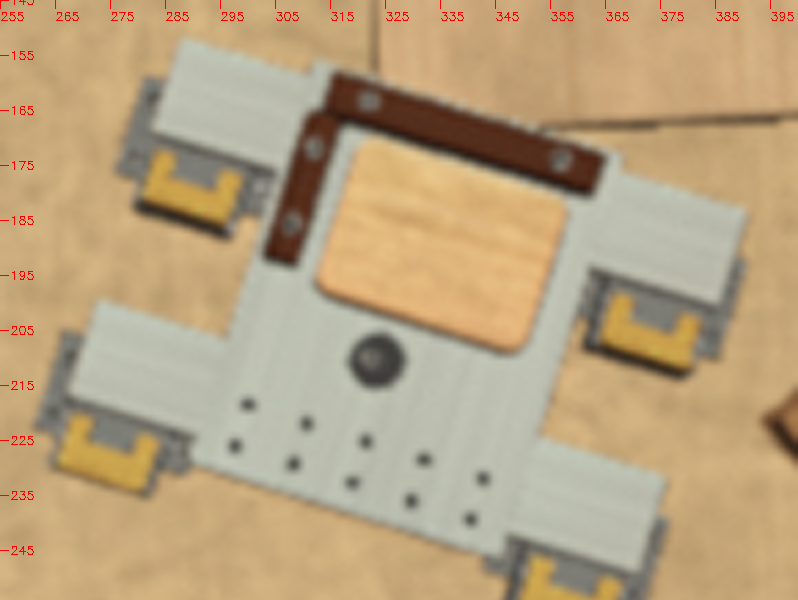

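```bash
cat > fit.py <<'E'
from h import *
import pickle
from scipy.optimize import least_squares
s=pickle.load(open('top0.pkl','rb'))
c=lambda p:(p[0]/5.5+255-.5+.09,p[1]/5.5+145-.5+.09)
P={('f',1):[(182,40),(150,130)],('n',1):[(100,300),(67,395)],('f',-1):[(745,212),(718,303)],('n',-1):[(665,482),(640,570)]}
W={k:[onz(s,c(q),.047) for q in v] for k,v in P.items()}
def model(p):
    x,y,t,xf,xn,w=p; r=np.array([[np.cos(t),-np.sin(t)],[np.sin(t),np.cos(t)]]); o={}
    for (a,sd) in P:
        xc=xf if a=='f' else xn
        o[a,sd]=[np.array([x,y])+r@np.array([xc+dx,sd*w]) for dx in(22,-26) for dx in [dx/1000]]
    return o
def res(p):
    o=model(p); return np.concatenate([o[k][i]-W[k][i][:2] for k in P for i in (0,1)]+[[10*(p[3]+p[4]-0.0)*0]+[ (p[3]+p[4])*.01]])
r=least_squares(res,[.45,-.2,-.3,.06,-.06,.137]); print(r.x.round(4), (r.fun*1000).round(1))
tabs={'fl':[(143,205),(232,232)],'nl':[(55,465),(148,492)],'fr':[(600,345),(688,372)]}
t=r.x[2]; rr=np.array([[np.cos(t),np.sin(t)],[-np.sin(t),np.cos(t)]])
for k,v in tabs.items():
    for q in v: print(k,(rr@(onz(s,c(q),.056)[:2]-r.x[:2])).round(4))
for k,q in {'blankc':(441,245),'hd':(377,360)}.items(): print(k,(rr@(onz(s,c(q),.07)[:2]-r.x[:2])).round(4))
E
python3 fit.py
```

```text
[ 0.5584 -0.2338 -0.3219  0.0639 -0.0639  0.1358] [ 2.1  0.1 -1.8 -0.3  0.8  0.5 -1.3 -0.2  1.6 -1.1 -2.3  0.4  3.3 -1.
 -2.5  1.6  0.   0. ]
fl [0.0042 0.1288]
fl [0.0044 0.0863]
nl [-0.1212  0.1315]
nl [-0.1202  0.0875]
fr [ 0.0047 -0.0885]
fr [ 0.0048 -0.13  ]
blankc [ 0.025  -0.0056]
hd [-0.0332  0.0067]
```

```bash
python3 - <<'E'
from h import *
import pickle
t=pickle.load(open('top0.pkl','rb'));s=pickle.load(open('scene0.pkl','rb'))
o,d1=ray(t,(60,92));_,d2=ray(t,(500,78)); n=np.cross(d1,d2)
for uv in [(60,70),(200,54),(330,39)]:
    so,d=ray(s,uv); k=n@(o-so)/(n@d); print((so+k*d).round(3))
st=status.state(); print(rot(st['tool_rot']).as_matrix().round(3))
E
cat > mv.py <<'E'
from h import *
import sys
X0,Y0,T=0.5584,-0.2338,-0.3219
def w(px,py): 
    c,s=np.cos(T),np.sin(T); return np.array([X0+c*px-s*py,Y0+s*px+c*py])
C={'nr':(-.064,-.108),'nl':(-.064,.108),'fr':(.064,-.108),'fl':(.064,.108)}
def go(target,yaw=None):
    st=status.state(); Rm=rot(st['tool_rot']); d=Rm.inv().apply(np.array(target)-st['eef_pos'])*100
    m=Rm.as_matrix(); print('t',round(st['clock'],2),'pos',st['eef_pos'].round(4),'F',st['contact_force'].round(2),'tgt',np.round(target,4),'shift cm',d.round(2),'xyaw',np.degrees(np.arctan2(m[1,0],m[0,0])).round(2),'z',m[:,2].round(3),'q',st['qpos'].round(2))
E
python3 -c "
from mv import *
for k in C: print(k,w(*C[k]).round(4))
go([*w(*C['nr']),.09])"
```

```text
[0.705 0.343 0.478]
[ 0.704 -0.001  0.486]
[ 0.704 -0.474  0.499]
[[ 0.92   0.391 -0.   ]
 [ 0.391 -0.92   0.002]
 [ 0.    -0.002 -1.   ]]
nr [ 0.4635 -0.316 ]
nl [ 0.5319 -0.1111]
fr [ 0.5849 -0.3565]
fl [ 0.6533 -0.1516]
t 0.1 pos [ 0.2247 -0.5286  0.2305] F [ 0.44 -0.22  0.34] tgt [ 0.4635 -0.316   0.09  ] shift cm [ 30.29 -10.21  14.07] xyaw 23.02 z [-0.     0.002 -1.   ] q [-1.28  0.38  0.08  1.27  0.    1.46]
```

Request:
drive_tool:
  rows:
    - [-1,[5,-1.7,1],[0,0,7]]
    - [-1,[10,-3.4,2],[0,0,14]]
    - [-1,[15,-5.1,3],[0,0,21]]
    - [-1,[20.2,-6.8,5],[0,0,28]]
    - [-1,[25.2,-8.5,7],[0,0,35]]
    - [-1,[30.3,-10.2,9],[0,0,41.5]]
    - [-1,[30.3,-10.2,12],[0,0,41.5]]
    - [-1,[30.3,-10.2,14],[0,0,41.5]]
  grip_force: 40

```text
clock: 1.1
eef_pos: [0.4637, -0.3153, 0.0894]
tool_rot: [-0.001, 0.987, -0.16, -0.001]
contact_force: [-0.6, -0.4, -0.5]
finger_gap: 0.0005
```

```bash
python3 -c "
from mv import *
go([*w(*C['nr']),.052])
d=imaging.snapshot('wrist');cv2.imwrite('pics/w1.png',d['image'])
d=imaging.snapshot('top');cv2.imwrite('pics/t1.png',cv2.resize(d['image'][130:290,230:430],(750,600),interpolation=2))"
```

```text
t 1.1 pos [ 0.4637 -0.3153  0.0894] F [-0.58 -0.36 -0.46] tgt [ 0.4635 -0.316   0.052 ] shift cm [0.02 0.08 3.74] xyaw -18.36 z [-0.002  0.001 -1.   ] q [-0.71  0.43 -0.22  0.92 -0.    2.75]
```

View pics/w1.png

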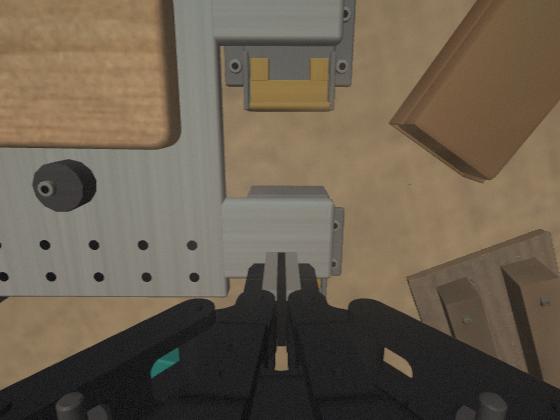

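View pics/t1.png

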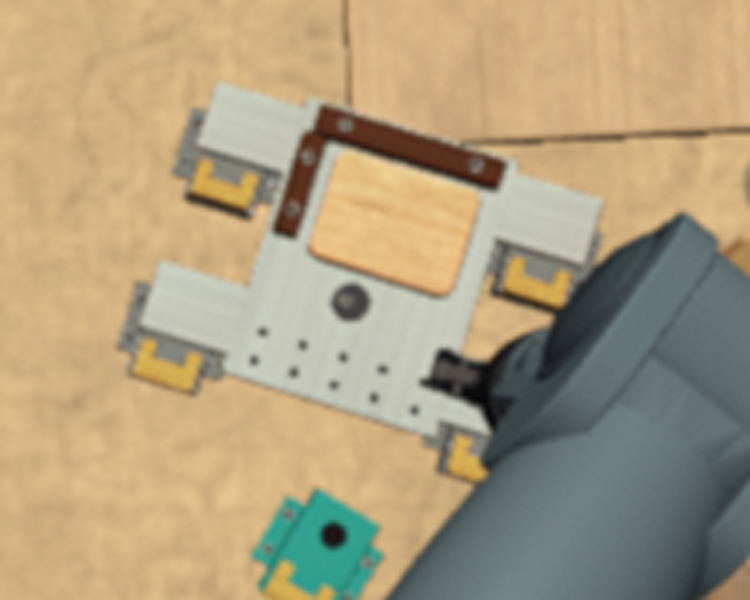

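The wrist view looks square to the plate: nr lug far edge at row ~198 and outer side at column ~333, fr shim tab around (290,97), and finger tips at (283,255) over the near-right lug. I'll check the fit against this view.

```bash
cat > wr.py <<'E'
from mv import *
def won(d,st,uv,z):
    K=np.array(d['intrinsics']); M=np.array(d['tool_from_camera']); c=np.linalg.inv(K)@np.array([uv[0],uv[1],1.])
    Rm=rot(st['tool_rot']); o=Rm.apply(M[:3,3])+st['eef_pos']; v=Rm.apply(M[:3,:3]@c); return o+v*(z-o[2])/v[2]
def pl(p):
    c,s=np.cos(T),np.sin(T); a=p[0]-X0;b=p[1]-Y0; return np.array([c*a+s*b,-s*a+c*b])
E
python3 - <<'E'
from wr import *
st=status.state();d=imaging.snapshot('wrist')
for n,uv,z in [('nr lug far-out',(332,198),.047),('nr lug near-out',(333,276),.047),('nr lug far-in',(222,198),.047),('fr near-in',(218,40),.047),('fr near-out',(342,38),.047),('frtab l',(248,108),.056),('frtab r',(334,108),.056),('tip',(283,255),.0894)]:
    print(n,pl(won(d,st,uv,z)).round(4))
E
```

```text
nr lug far-out [-0.0406 -0.1338]
nr lug near-out [-0.0872 -0.1363]
nr lug far-in [-0.0407 -0.0739]
fr near-in [ 0.0377 -0.0756]
fr near-out [ 0.0386 -0.1355]
frtab l [ 0.0061 -0.0901]
frtab r [ 0.0061 -0.1316]
tip [-0.0562 -0.107 ]
```

Request:
drive_tool:
  rows:
    - [-1,[0,0,2],[0,0,0]]
    - [-1,[0,0,3.5],[0,0,0]]
    - [-1,[0,0,3.9],[0,0,0]]
    - [-1,[0,0,4.1],[0,0,0]]
    - [-1,[0,0,4.2],[0,0,0]]
    - [-1,[0,0,4.25],[0,0,0]]
    - [-1,[0,0,4.3],[0,0,0]]
    - [-1,[0,0,4.3],[0,0,0]]

```text
clock: 2.25
eef_pos: [0.4639, -0.3169, 0.0484]
tool_rot: [0.0, 0.987, -0.161, 0.0]
contact_force: [-0.1, 0.1, -0.3]
finger_gap: -0.0001
```

Request:
drive_tool:
  rows:
    - [-1,[0,0,0.1],[0,0,0]]
    - [-1,[0,0,0.15],[0,0,0]]
    - [-1,[0,0,0.2],[0,0,0]]
    - [-1,[0,0,0.25],[0,0,0]]
    - [-1,[0,0,0.3],[0,0,0]]
    - [-1,[0,0,0.3],[0,0,0]]
    - [-1,[0,0,0.3],[0,0,0]]
    - [-1,[0,0,0.3],[0,0,0]]

```text
clock: 3.25
eef_pos: [0.4639, -0.3169, 0.047]
tool_rot: [0.0, 0.987, -0.161, 0.0]
contact_force: [-4.2, 2.0, 12.6]
finger_gap: 0.0001
```

Near-right is solid (12.6 N, no give). Next is far-right.

Request:
drive_tool:
  rows:
    - [-1,[0,0,-2],[0,0,0]]
    - [-1,[3,0,-3],[0,0,0]]
    - [-1,[8,0,-3],[0,0,0]]
    - [-1,[12.8,0,-3],[0,0,0]]
    - [-1,[12.8,0,-1.5],[0,0,0]]
    - [-1,[12.8,0,-0.4],[0,0,0]]
    - [-1,[12.8,0,-0.1],[0,0,0]]
    - [-1,[12.8,0,0],[0,0,0]]

```text
clock: 4.25
eef_pos: [0.5841, -0.3567, 0.047]
tool_rot: [-0.0, 0.987, -0.161, 0.0]
contact_force: [-3.8, 3.7, 13.7]
finger_gap: 0.0001
```

Far-right is solid too. Next is far-left, travelling above the fence.

Request:
drive_tool:
  rows:
    - [-1,[0,0,-3],[0,0,0]]
    - [-1,[0,-3,-5.5],[0,0,0]]
    - [-1,[0,-8,-5.8],[0,0,0]]
    - [-1,[0,-13,-5.8],[0,0,0]]
    - [-1,[0,-18,-5.8],[0,0,0]]
    - [-1,[0,-21.6,-5],[0,0,0]]
    - [-1,[0,-21.6,-2],[0,0,0]]
    - [-1,[0,-21.6,-0.8],[0,0,0]]

```text
clock: 5.25
eef_pos: [0.6505, -0.1514, 0.0509]
tool_rot: [-0.0, 0.987, -0.16, -0.003]
contact_force: [-0.4, -0.3, -0.3]
finger_gap: 0.0006
```

```bash
python3 -c "
from mv import *
go([*w(.064,.109),.047])"
```

```text
t 5.25 pos [ 0.6505 -0.1514  0.0509] F [-0.42 -0.35 -0.34] tgt [ 0.6536 -0.1506  0.047 ] shift cm [ 0.27 -0.17  0.39] xyaw -18.46 z [-0.005  0.001 -1.   ] q [-0.32  0.67  0.08  0.99 -0.    3.14]
```

Request:
drive_tool:
  rows:
    - [-1,[0,0,0.4],[0,0,0]]
    - [-1,[0,0,0.6],[0,0,0]]
    - [-1,[0,0,0.7],[0,0,0]]
    - [-1,[0,0,0.8],[0,0,0]]
    - [-1,[0,0,0.8],[0,0,0]]
    - [-1,[0,0,0.8],[0,0,0]]
    - [-1,[0,0,0.8],[0,0,0]]
    - [-1,[0,0,0.8],[0,0,0]]

```text
clock: 6.25
eef_pos: [0.6542, -0.1533, 0.0471]
tool_rot: [0.001, 0.987, -0.161, 0.001]
contact_force: [-3.3, -0.7, 6.3]
finger_gap: -0.0001
```

Far-left is solid as well (6 N, no give), which leaves near-left. Joint 6 has reached its limit, so I'll turn the tool back 90° on the way.

Request:
drive_tool:
  rows:
    - [-1,[0,0,-2.5],[0,0,0]]
    - [-1,[-2,0,-5],[0,0,-8]]
    - [-1,[-5,0,-5],[0,0,-18]]
    - [-1,[-8,0,-5],[0,0,-28]]
    - [-1,[-11,0,-5],[0,0,-38]]
    - [-1,[-12.8,0,-5],[0,0,-48]]
    - [-1,[-12.8,0,-5],[0,0,-58]]
    - [-1,[-12.8,0,-5],[0,0,-68]]

```text
clock: 7.25
eef_pos: [0.5326, -0.1122, 0.0961]
tool_rot: [0.001, 0.907, 0.421, 0.001]
contact_force: [0.8, -0.1, -0.2]
finger_gap: -0.0
```

Request:
drive_tool:
  rows:
    - [-1,[0,0,0],[0,0,-10]]
    - [-1,[0,0,1],[0,0,-20]]
    - [-1,[0,0,2],[0,0,-22]]
    - [-1,[0,0,3],[0,0,-22]]
    - [-1,[0,0,3.5],[0,0,-22]]
    - [-1,[0,0,4],[0,0,-22]]
    - [-1,[0,0,4],[0,0,-22]]
    - [-1,[0,0,4],[0,0,-22]]

```text
clock: 8.25
eef_pos: [0.5325, -0.1121, 0.0555]
tool_rot: [0.0, 0.812, 0.584, 0.0]
contact_force: [0.2, 0.3, 0.3]
finger_gap: 0.0001
```

```bash
python3 -c "
from mv import *
go([*w(-.064,.109),.047])
d=imaging.snapshot('wrist');cv2.imwrite('pics/w2.png',d['image'])"
```

```text
t 8.25 pos [ 0.5325 -0.1121  0.0555] F [0.2  0.34 0.34] tgt [ 0.5322 -0.1102  0.047 ] shift cm [ 0.17 -0.1   0.85] xyaw 71.51 z [ 0. -0. -1.] q [-0.32  0.43 -0.31  0.82 -0.    1.57]
```

View pics/w2.png

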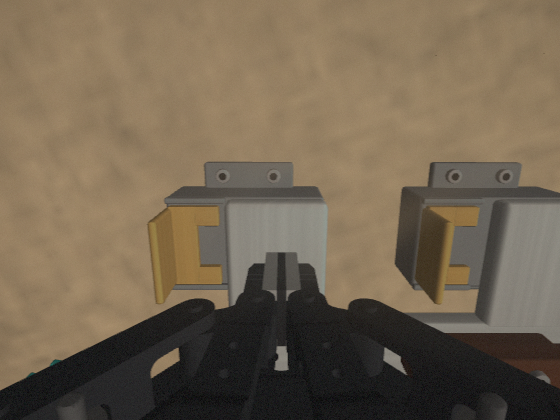

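The tips at (283,255) are over the near-left lug, with its tab at (160,258). Pressing.

Request:
drive_tool:
  rows:
    - [-1,[0,0,0.6],[0,0,0]]
    - [-1,[0,0,0.9],[0,0,0]]
    - [-1,[0,0,1.1],[0,0,0]]
    - [-1,[0,0,1.2],[0,0,0]]
    - [-1,[0,0,1.3],[0,0,0]]
    - [-1,[0,0,1.3],[0,0,0]]
    - [-1,[0,0,1.3],[0,0,0]]
    - [-1,[0,0,1.3],[0,0,0]]

```text
clock: 9.3
eef_pos: [0.5322, -0.1118, 0.0433]
tool_rot: [0.0, 0.811, 0.584, 0.0]
contact_force: [-4.1, 1.3, 9.0]
finger_gap: 0.0001
```

```bash
python3 - <<'E'
from wr import *
go([*w(-.064,.109),.047])
st=status.state();d=imaging.snapshot('wrist');cv2.imwrite('pics/w3.png',d['image'])
E
```

```text
t 9.3 pos [ 0.5322 -0.1118  0.0433] F [-4.08  1.35  9.  ] tgt [ 0.5322 -0.1102  0.047 ] shift cm [ 0.15 -0.06 -0.37] xyaw 71.53 z [ 0.  0. -1.] q [-0.32  0.45 -0.33  0.8   0.    1.57]
```

View pics/w3.png

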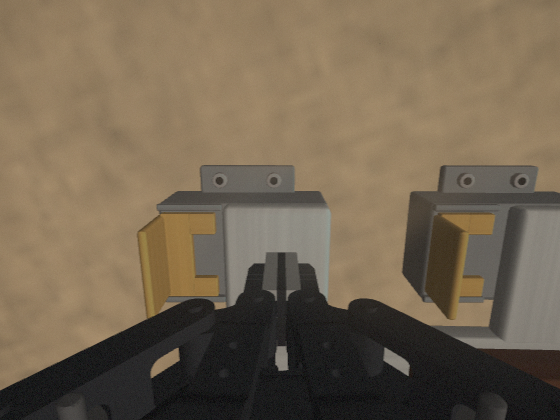

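It gave 3.7 mm under load, so near-left is the soft corner and step 1 is met. Lift, go before its tab, and down to z≈0.042.

Request:
drive_tool:
  rows:
    - [-1,[0,0,-1.5],[0,0,0]]
    - [-1,[0,0,-4],[0,0,0]]
    - [-1,[0.1,-4.5,-4.5],[0,0,0]]
    - [-1,[0.15,-8.8,-4.5],[0,0,0]]
    - [-1,[0.15,-8.8,-4.5],[0,0,0]]
    - [-1,[0.15,-8.8,-2.5],[0,0,0]]
    - [-1,[0.15,-8.8,0],[0,0,0]]
    - [-1,[0.15,-8.8,0],[0,0,0]]

```text
clock: 10.35
eef_pos: [0.4486, -0.0825, 0.0413]
tool_rot: [-0.001, 0.811, 0.584, -0.001]
contact_force: [-0.2, 0.2, 0.1]
finger_gap: 0.0001
```

```bash
python3 - <<'E'
from wr import *
go([*w(-.121,.109),.042])
st=status.state();print(pl(st['eef_pos']));d=imaging.snapshot('wrist');cv2.imwrite('pics/w4.png',d['image'])
E
```

```text
t 10.35 pos [ 0.4486 -0.0825  0.0413] F [-0.23  0.24  0.08] tgt [ 0.4781 -0.0921  0.042 ] shift cm [ 0.02  3.1  -0.07] xyaw 71.52 z [-0.002  0.001 -1.   ] q [-0.32  0.3  -0.56  0.71 -0.    1.57]
[-0.15197992  0.10879701]
```

View pics/w4.png

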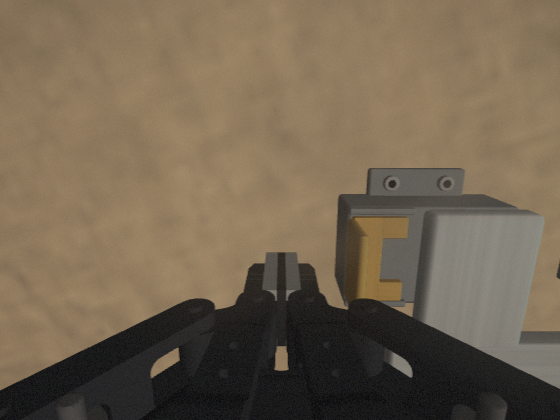

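Request:
drive_tool:
  rows:
    - [-1,[0,1.0,0],[0,0,0]]
    - [-1,[0,1.5,0],[0,0,0]]
    - [-1,[0,2,0],[0,0,0]]
    - [-1,[0,2.5,0],[0,0,0]]
    - [-1,[0,3.0,0],[0,0,0]]
    - [-1,[0,3.4,0],[0,0,0]]
    - [-1,[0,3.6,0],[0,0,0]]
    - [-1,[0,3.6,0],[0,0,0]]

```text
clock: 11.4
eef_pos: [0.4839, -0.0943, 0.0423]
tool_rot: [0.0, 0.811, 0.584, 0.0]
contact_force: [-1.1, 0.2, 0.0]
finger_gap: -0.0
```

```bash
python3 - <<'E'
from wr import *
go([*w(-.105,.109),.042])
st=status.state();print(pl(st['eef_pos']));d=imaging.snapshot('wrist');cv2.imwrite('pics/w5.png',d['image'])
E
```

```text
t 11.4 pos [ 0.4839 -0.0943  0.0423] F [-1.08  0.21  0.  ] tgt [ 0.4933 -0.0972  0.042 ] shift cm [0.02 0.99 0.03] xyaw 71.52 z [ 0.001 -0.    -1.   ] q [-0.32  0.36 -0.47  0.74 -0.    1.57]
[-0.11485283  0.10879726]
```

View pics/w5.png

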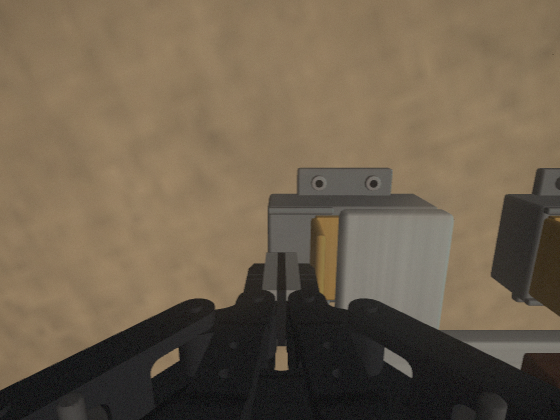

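The shim is moving, with the tab now at columns 313–338 just before the lug edge at 338. I'll continue gently.

Request:
drive_tool:
  rows:
    - [-1,[0,0.2,0],[0,0,0]]
    - [-1,[0,0.35,0],[0,0,0]]
    - [-1,[0,0.45,0],[0,0,0]]
    - [-1,[0,0.55,0],[0,0,0]]
    - [-1,[0,0.6,0],[0,0,0]]
    - [-1,[0,0.6,0],[0,0,0]]
    - [-1,[0,0.6,0],[0,0,0]]
    - [-1,[0,0.6,0],[0,0,0]]

```text
clock: 12.45
eef_pos: [0.4893, -0.0961, 0.0423]
tool_rot: [0.0, 0.811, 0.584, 0.0]
contact_force: [-1.0, 0.8, 1.3]
finger_gap: 0.0001
```

```bash
python3 - <<'E'
from wr import *
go([*w(-.105,.109),.042])
st=status.state();print(pl(st['eef_pos']));d=imaging.snapshot('wrist');cv2.imwrite('pics/w6.png',cv2.resize(d['image'][180:330,220:420],(800,600),interpolation=2))
E
```

```text
t 12.45 pos [ 0.4893 -0.0961  0.0423] F [-1.03  0.83  1.31] tgt [ 0.4933 -0.0972  0.042 ] shift cm [0.02 0.41 0.03] xyaw 71.52 z [ 0. -0. -1.] q [-0.32  0.37 -0.45  0.75 -0.    1.57]
[-0.1091378   0.10880044]
```

View pics/w6.png

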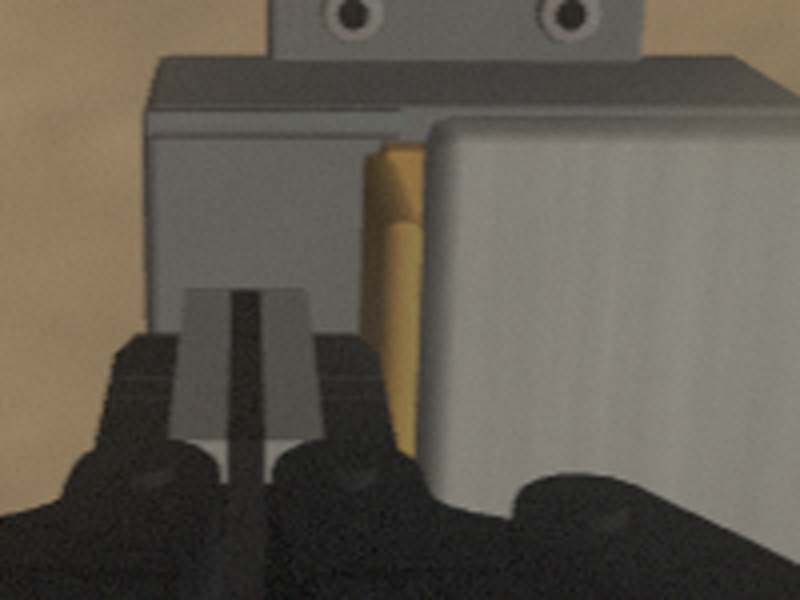

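A small gap remains, and the force is still just sliding friction. I'll keep pushing until the force rises.

Request:
drive_tool:
  rows:
    - [-1,[0,0.1,0],[0,0,0]]
    - [-1,[0,0.2,0],[0,0,0]]
    - [-1,[0,0.25,0],[0,0,0]]
    - [-1,[0,0.3,0],[0,0,0]]
    - [-1,[0,0.35,0],[0,0,0]]
    - [-1,[0,0.4,0],[0,0,0]]
    - [-1,[0,0.4,0],[0,0,0]]
    - [-1,[0,0.4,0],[0,0,0]]

```text
clock: 13.5
eef_pos: [0.4909, -0.0966, 0.0419]
tool_rot: [-0.001, 0.811, 0.584, -0.001]
contact_force: [-6.3, 2.4, 4.8]
finger_gap: -0.0002
```

```bash
python3 - <<'E'
from wr import *
go([*w(-.105,.109),.042])
st=status.state();print(pl(st['eef_pos']));d=imaging.snapshot('wrist');cv2.imwrite('pics/w7.png',cv2.resize(d['image'][180:330,220:420],(800,600),interpolation=2))
E
```

```text
t 13.5 pos [ 0.4909 -0.0966  0.0419] F [-6.35  2.42  4.83] tgt [ 0.4933 -0.0972  0.042 ] shift cm [ 0.02  0.24 -0.01] xyaw 71.53 z [-0.004  0.001 -1.   ] q [-0.32  0.38 -0.45  0.75 -0.    1.57]
[-0.10740539  0.1088435 ]
```

View pics/w7.png

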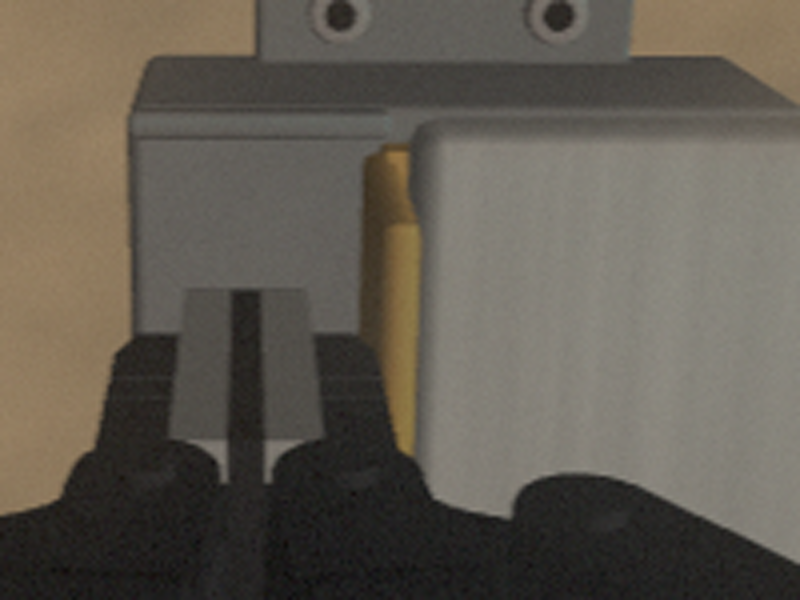

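Request:
drive_tool:
  rows:
    - [-1,[0,0.05,0],[0,0,0]]
    - [-1,[0,0.1,0],[0,0,0]]
    - [-1,[0,0.1,0],[0,0,0]]
    - [-1,[0,0.1,0],[0,0,0]]
    - [-1,[0,-0.5,0],[0,0,0]]
    - [-1,[0,-2,0],[0,0,0]]
    - [-1,[0,-3.5,0],[0,0,0]]
    - [-1,[0,-3.5,0],[0,0,0]]

```text
clock: 14.55
eef_pos: [0.4597, -0.0861, 0.0424]
tool_rot: [0.0, 0.811, 0.584, 0.0]
contact_force: [-0.1, 0.7, 0.2]
finger_gap: 0.0001
```

```bash
python3 - <<'E'
from wr import *
go([*w(-.066,.109),.042])
st=status.state();print(pl(st['eef_pos']));d=imaging.snapshot('wrist');cv2.imwrite('pics/w8.png',cv2.resize(d['image'][180:330,280:480],(800,600),interpolation=2))
E
```

```text
t 14.55 pos [ 0.4597 -0.0861  0.0424] F [-0.14  0.75  0.19] tgt [ 0.5303 -0.1095  0.042 ] shift cm [0.02 7.43 0.05] xyaw 71.52 z [ 0.001 -0.    -1.   ] q [-0.32  0.32 -0.54  0.72  0.    1.57]
[-0.14034413  0.10887623]
```

View pics/w8.png

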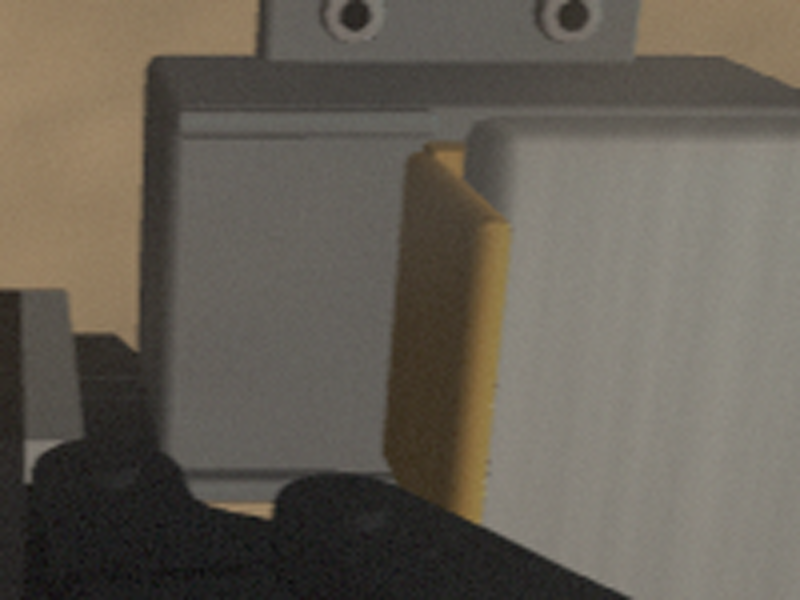

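The tab is flat against the lug (gold edge at (490,225) touching the plate edge). Lift and press the corner again.

Request:
drive_tool:
  rows:
    - [-1,[0,0,-2],[0,0,0]]
    - [-1,[0,0,-4.5],[0,0,0]]
    - [-1,[0,4,-4.5],[0,0,0]]
    - [-1,[0,7.5,-4.5],[0,0,0]]
    - [-1,[0,7.5,-2.5],[0,0,0]]
    - [-1,[0,7.5,-1],[0,0,0]]
    - [-1,[0,7.5,-0.5],[0,0,0]]
    - [-1,[0,7.5,-0.3],[0,0,0]]

```text
clock: 15.6
eef_pos: [0.5301, -0.1097, 0.0465]
tool_rot: [-0.0, 0.811, 0.584, -0.0]
contact_force: [-8.4, 2.3, 21.7]
finger_gap: -0.0003
```

Request:
drive_tool:
  rows:
    - [-1,[0,0,0.1],[0,0,0]]
    - [-1,[0,0,0.2],[0,0,0]]
    - [-1,[0,0,0.3],[0,0,0]]
    - [-1,[0,0,0.3],[0,0,0]]
    - [-1,[0,0,0.3],[0,0,0]]
    - [-1,[0,0,0.3],[0,0,0]]
    - [-1,[0,0,0.3],[0,0,0]]
    - [-1,[0,0,0.3],[0,0,0]]

```text
clock: 16.6
eef_pos: [0.5302, -0.1097, 0.0463]
tool_rot: [0.001, 0.811, 0.585, 0.0]
contact_force: [-11.4, 3.3, 32.3]
finger_gap: 0.0
```

```bash
python3 - <<'E'
from wr import *
go([*w(-.064,.109),.042])
print(pl(status.state()['eef_pos']))
E
```

```text
t 16.6 pos [ 0.5302 -0.1097  0.0463] F [-11.35   3.34  32.31] tgt [ 0.5322 -0.1102  0.042 ] shift cm [0.02 0.2  0.43] xyaw 71.54 z [ 0.001 -0.001 -1.   ] q [-0.32  0.44 -0.33  0.8  -0.    1.57]
[-0.0660494   0.10878429]
```

It stands solid: 32 N (harder than I intended) with only 0.6 mm of give. I'll lift clear and retract toward the start side so I can check the plate.

Request:
drive_tool:
  rows:
    - [-1,[0,0,-2],[0,0,0]]
    - [-1,[0,0,-6],[0,0,0]]
    - [-1,[0,-3,-10],[0,0,0]]
    - [-1,[0,-8,-14],[0,0,0]]
    - [-1,[0,-12,-16],[0,0,0]]
    - [-1,[0,-14,-17],[0,0,0]]
    - [-1,[0,-14,-17],[0,0,0]]
    - [-1,[0,-14,-17],[0,0,0]]

```text
clock: 17.6
eef_pos: [0.3988, -0.0658, 0.2122]
tool_rot: [0.0, 0.811, 0.584, 0.0]
contact_force: [-0.6, -0.3, 0.4]
finger_gap: 0.0002
```

```bash
python3 - <<'E'
from wr import *
import pickle
st=status.state();print(st['eef_pos'],st['contact_force'])
d=imaging.snapshot('top')['image'];b=pickle.load(open('top0.pkl','rb'))['image']
a=np.hstack([cv2.resize(x[145:265,255:400],(400,331),interpolation=2) for x in (b,d)]);cv2.imwrite('pics/t9.png',a)
cv2.imwrite('pics/t9f.png',d)
E
```

```text
[ 0.39877642 -0.06581898  0.21218915] [-0.5868791  -0.27716531  0.39401523]
```

View pics/t9.png

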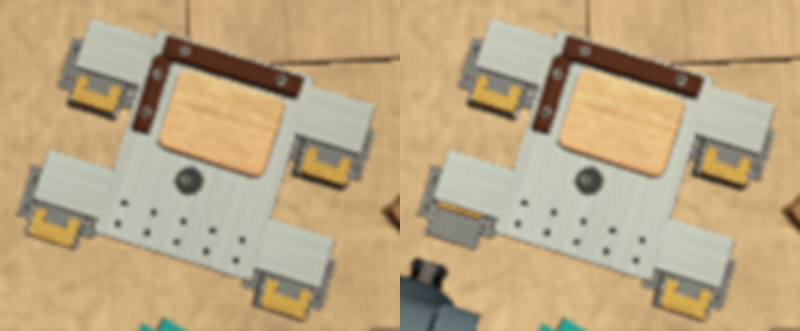

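The before/after crops match: plate, blank and the other three shims are unmoved. Only the near-left tab (now at (458,208)) is in against its lug. Handing in.

```bash
python3 -c "
from plant import workorder
print(workorder.sign_off())"
```

```text
the job is handed in; nothing more can be done
None
```

The soft corner was the near-left one. Its shim is now fully in and the corner stands solid. I handed the job in at about 18 s on the robot's clock; no verdict is reported.

- **Finding the corner:** near-right, far-right and far-left did not go down under 6 to 14 N. Near-left went down 3.7 mm at about 9 N on the wrist sensor.
- **Pushing the shim:** I pushed the near-left tab with closed fingers until the force rose to about 7 N, then slightly further. The wrist picture shows the tab flat against the lug.
- **Pressing again:** the corner gave only about 0.6 mm at 32 N. That was harder than I intended, because I pushed further down after it was already at 22 N.
- **Final check:** the before and after top views show the plate, blank and other three shims where they were. I compared them by eye and did not measure the shift. I never moved near the tin, screwdriver or sanding block, but did not compare them separately.
- **Joint limit:** joint 6 read 3.14 rad, its limit, during the far-left press. I turned the tool back 90° straight afterwards.

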